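# Mark the failed gear for the inspection camera

## Robot

A 6-joint arm with a two-finger parallel gripper is mounted at the origin on the work surface. World frame = base frame: x ahead of the robot, y to its left, z up, the work surface at z = 0. Lengths are in m, angles in rad, forces in N, time in s.
With the tool pointing down it reaches from about 0.35 to 0.775 m from the base axis. Payload 5.5 kg.
Tool frame: the origin (TCP) lies on the centre line of the jaws, within the pads' length; the fingertips stand 19 mm ahead of it and the grasp point (between the pads) is the TCP; z points along the fingers, y is the direction in which the jaws open and shut (so a half turn about z gives the same grasp; the last joint's range is limited). The gripper opens to 85 mm and grips with 20 to 120 N. Pads are 22 mm wide; open, the fingers measure 114 mm over their backs; the gripper's body (76 mm by 85 mm) begins 54 mm behind the grasp point. The pads swing forward as they close: fully open they stand 13 mm farther back than shut.
Start: joints at [-1.387, 0.313, 0.046, 1.304, 0, 1.431], TCP at [0.183, -0.545, 0.25] pointing down, gripper open.
Joint ranges: [-2.76, 2.76], [-0.86, 1.69], [-1.03, 1.26], [-2.2, 2.34], [-1.47, 1.5], [-3.14, 3.14]. Speed limits (rad/s): [2.57, 2.57, 3.14, 3.14, 3.14, 3.14].

## Interface

Orientations are given as a rotation vector (axis times angle).
In Python, from station import robot gives the robot as it stands.
- The arm moves only by the shell command python3 -m handwheel 'ROWS'. ROWS is JSON, a list of rows, each an object of numbers: "tx", "ty", "tz": the shift along the tool's x, y, z in mm; "roll": the turn about the tool's z in rad; "grip": the opening, from 0 (shut) to 1 (fully open). A call has 1 to 12 rows; each row shifts and turns the commanded pose from where the row before left it, along the tool's axes as they then stand; what a row does not reach is not made up. A row lasts 1/8 s, in which the tool goes at most 62.5 mm and 10.7 degrees, less where a joint would pass 70% of its speed; a pose out of reach is approached as far as the arm can. A call is refused whole if a number of a shift passes 62.5 or a number of a turn 0.188, either way. A call with a gripper value outside its range is refused whole. The fingers move at their own pace and stop on an object; the grip force is fixed at half the most. Time passes only in rows, so rows that do not move let the fingers close. It gives the time, the measured TCP pose, the force and the opening at its end, in the units of the state.
- robot.sense(): the state, without advancing time (a new reading comes with each control period).
- robot.read_camera(name): name is "side" or "top" or "wrist"; returns a dict with "pixels" (384x512x3 uint8, red, green, blue), "depth" (384x512 float32, m along the optical axis (not along the pixel's ray), 0 where there is no reading), "camera_matrix" (3x3 intrinsics, pixels), "distortion" ([k1, k2, p1, p2, k3] as OpenCV has them; the pictures are not rectified), "R" (3x3) and "t" (3): a world point X has camera coordinates R X + t. Camera axes: x right, y down, z forward; pixel columns grow to the right and rows downward; lengths in m; the calibration is good to about 2 mm. A picture is of the moment at which its call begins.
- robot.sign_off(): hands the job in, once; it reports no verdict.
Trained networks look in a picture, given as the dict that the camera call returned (one of the last four; its "shot" number tells which), for a name from the list of things; names that differ only in an ending like _2 or _b are one class to them, and where a whole thing is asked for, a point or a joint stands for the part that bears it (a point fixed in the world has none). Each returns a list of dicts, best first, with "conf" (0 to 1); they miss things now and then, are a little off and sometimes report something else, mostly with a low value. They report only what shows in the picture. A call takes as long as a camera call.
- robot.look_for(picture, target): "rect" ([left, top, width, height] in pixels, round what is visible of it).
- robot.silhouettes(picture, target): "mask" (384x512 bool, what is visible of it) and "rect" ([left, top, width, height] in pixels, round what is visible of it).
The state is a dict: "clock": time; "joint_positions": joint angles; "qvel": joint speeds; "joint_torque": joint torques, N m; "position": TCP position; "tcp_rot": TCP orientation; "wrist_force": force on the tool from outside, world axes, zero at the start; "moment": the same for the moment, N m; "gripper_width": opening from 0.0 (shut) to 1.0 (fully open).
Only numpy, scipy, OpenCV 4.12 (cv2) and the standard library are available. Lean on these libraries where they do the work, as an engineer would, in place of code of your own. Each camera call takes 0.05 s, during which the arm holds its last target. There are 200 camera calls.

## Task

Show the inspection camera which print has to be made again: from straight above, point with the fingertips at the smaller of the two toothed gears on the print plate, just over its middle (about a finger's breadth, never touching it), and stay there for about two seconds. Then press the larger of the two buttons on the grey control box all the way down, let it come back up, and move up clear of the box. Point at no other print and keep well above them, leave the smaller button alone, and do not touch, shift or lift any print or other loose thing on the desk.

Things in the scene. Friction and masses are not known exactly. Their poses are not given: they have to be found in the camera images.
- small_gear_top (a point): THE THING TO POINT AT: centre of the top of the smaller toothed gear, an orange plastic print lying flat: 9 broad teeth, 46 mm across the teeth, 10 mm thick, with a round boss 16 mm across on top that makes it 14 mm high in all (this point is the boss's top centre). z is up. Loose, about 20 g, on the print plate. Every print may be at any of five places on the plate (its middle and near its four corners), at any yaw; neighbours are at least about 80 mm away, centre to centre.
- large_gear_top (a point): centre of the top of the larger toothed gear, same orange plastic, 15 teeth, 72 mm across, 10 mm thick, 14 mm high with its boss 16 mm across. z is up. Loose; leave alone.
- vase_top (a point): centre of the mouth of an open fluted orange vase, 50 mm high, about 50 mm across the rim. z is up. Loose; leave alone.
- spacer_top (a point): centre of the top of a plain toothless orange ring, 40 mm outer and 24 mm inner diameter, 14 mm high. z is up. Loose; leave alone.
- bracket_top (a point): middle of the top edge of the upright leg of a small orange angle bracket, 36 mm high; its foot, 44 x 30 x 6 mm, has its centre 19 mm from this point along the bracket's -x. z is up. Loose; leave alone.
- plate: black print plate lying fixed on the desk, 235 x 235 x 4 mm with a 20 mm long, 70 mm wide tab at the middle of its -x edge; origin at the centre of its underside, x and y along its edges. All five prints stand on it.
- pad: grey control box fixed on the desk at any yaw, 70 (x) x 120 (y) x 30 (z) mm, origin at the centre of its underside; the two white round buttons stand on its top, the larger at +y (27 mm from the middle), the smaller at -y (32 mm).
- big_button_top (a point): centre of the top of the larger button's cap, 34 mm across; pressed straight down. Springs back when let go.
- big_button (a joint): travel of the larger button: 0 up, 0.006 m fully down; fully down takes about 4 N.
- small_button_top (a point): centre of the top of the smaller button's cap, 18 mm across, 59 mm from the larger one, centre to centre. Not to be pressed.
- small_button (a joint): travel of the smaller button, 0 up, 0.006 m fully down.
- screwdriver: loose screwdriver with a blue handle, 190 mm long, lying on the desk left of the print plate; origin at its underside, near its middle. Leave alone.
- scraper: loose scraper with a wooden handle and thin steel blade, lying on the desk left of the screwdriver; origin at its underside, near its middle. Leave alone.
- mouse: loose black computer mouse, 100 x 58 x 33 mm, to the right, beyond the control box; origin at the centre of its underside. Leave alone.
- glue: loose glue stick standing on the desk to the right, 28 mm across, 90 mm high; origin at the centre of its underside. Leave alone.

How it is judged:
By the outcome, as a careful person would: the job done as asked, in the order asked, and still so for the second after the job is handed in, with the robot touching nothing.
It also fails if it takes over 40 s, if anything falls off the work surface, if the arm or the gripper's body presses on something with over 40 N, if the wrist force passes 120 N, or if a joint passes its speed limit or range.

## Working session

There is one attempt and no reset: what is moved stays moved. The work goes in short steps, Python scripts to look and compute and a shell command to move; the robot and the scene stay as the last step left them, time stands still between calls to the robot, and variables do not carry over. Pictures are saved under pics/ and viewed, about 8 in all and at most 12, crops included, and the job is handed in when it is done.

```bash
mkdir -p pics
cat > h.py <<'E'
from station import robot
import numpy as np, cv2
def pts(p,m):
    m=m&(p["depth"]>0); v,u=np.nonzero(m); d=p["depth"][v,u]
    n=cv2.undistortPoints(np.stack([u,v],1).astype(float).reshape(-1,1,2),np.array(p["camera_matrix"]),np.array(p["distortion"])).reshape(-1,2)
    X=np.c_[n*d[:,None],d]
    return (X-np.array(p["t"]))@np.array(p["R"])
def save(p,n): cv2.imwrite(f"pics/{n}.png",p["pixels"][:,:,::-1])
E
python3 - <<'E'
from h import *
s=robot.sense(); print({k:np.round(s[k],3) for k in("clock","position","tcp_rot","wrist_force")})
for c in("top","side"):
    p=robot.read_camera(c); save(p,c+"0")
    if c=="side": continue
    for t in("small_gear_top","large_gear_top","vase_top","spacer_top","bracket_top","big_button_top","small_button_top","pad","plate","glue","mouse"):
        for r in robot.silhouettes(p,t)[:3]:
            X=pts(p,r["mask"])
            if len(X)<5: print(t,r["conf"],r["rect"],"nodepth");continue
            print(t,round(r["conf"],2),np.round(r["rect"]),len(X),np.round(np.median(X,0),4),"mid",np.round((X.min(0)+X.max(0))/2,4),"z95",np.round(np.percentile(X[:,2],95),4))
E
```

```text
{'clock': np.float64(0.0), 'position': array([ 0.183, -0.545,  0.249]), 'tcp_rot': array([-3.099, -0.506,  0.   ]), 'wrist_force': array([-0.252, -0.782, -0.355])}
small_gear_top 0.68 [232. 206.   8.  13.] 103 [0.5391 0.0437 0.0139] mid [0.538  0.045  0.0134] z95 0.0207
large_gear_top 0.77 [245. 187.  16.  16.] 233 [ 0.6056 -0.0156  0.0147] mid [ 0.6058 -0.0144  0.0124] z95 0.0204
large_gear_top 0.51 [213. 228.  14.  13.] 136 [0.4564 0.1091 0.029 ] mid [0.4561 0.107  0.0319] z95 0.0558
vase_top 0.46 [215. 229.  12.  13.] 131 [0.4568 0.1091 0.0273] mid [0.4566 0.107  0.0319] z95 0.0557
spacer_top 0.39 [253. 222.   7.   9.] 51 [ 0.4843 -0.0367  0.0171] mid [ 0.4844 -0.0346  0.0147] z95 0.0237
bracket_top 0.63 [212. 194.   8.   8.] 85 [0.6004 0.1276 0.0127] mid [0.6008 0.1288 0.022 ] z95 0.04
big_button_top 0.54 [328. 202.  17.  15.] 67 [ 0.5581 -0.3144  0.0527] mid [ 0.5583 -0.3139  0.0509] z95 0.0571
pad 0.76 [320. 198.  30.  35.] 609 [ 0.534  -0.3236  0.0319] mid [ 0.5358 -0.3259  0.027 ] z95 0.0538
plate 0.8 [198. 182.  71.  69.] 3651 [0.528  0.0488 0.0045] mid [0.5302 0.0495 0.0265] z95 0.0127
glue 0.73 [329. 203.  10.  14.] 57 [ 0.5582 -0.3147  0.0531] mid [ 0.5584 -0.3136  0.0521] z95 0.0575
mouse 0.65 [209. 193.  13.   9.] 109 [0.6004 0.1203 0.012 ] mid [0.6018 0.1239 0.0222] z95 0.0396
mouse 0.56 [333. 161.  19.  24.] 387 [ 0.6916 -0.3467  0.0303] mid [ 0.6952 -0.3501  0.0173] z95 0.0379
```

View pics/top0.png

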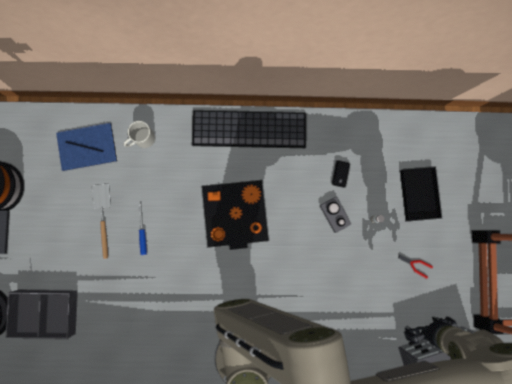

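View pics/side0.png

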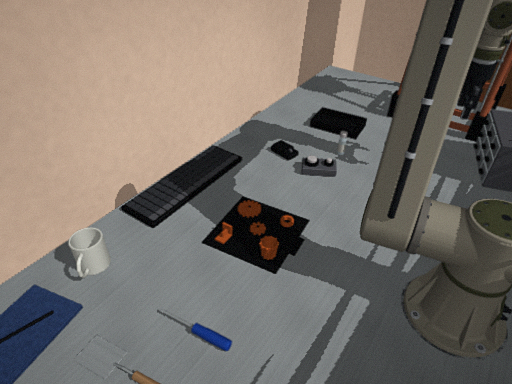

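The top view shows the small gear at the plate's middle (236,213) and the large gear at (251,194). The vase is at (218,234), the spacer ring at (256,228) and the bracket at (214,196). The big button is at (333,208) and the small one at (340,222). The side view agrees, and shows the glue stick standing beyond the box at (342,142). I'll move high over the small gear with the fingers shut.

```bash
python3 -m handwheel '[{"tx":22,"ty":-18,"grip":0},{"tx":44,"ty":-37,"grip":0},{"tx":44,"ty":-37,"grip":0},{"tx":48,"ty":-40,"grip":0},{"tx":48,"ty":-40,"grip":0},{"tx":48,"ty":-40,"grip":0},{"tx":48,"ty":-40,"grip":0},{"tx":48,"ty":-40,"grip":0},{"tx":48,"ty":-40,"grip":0},{"tx":48,"ty":-40,"grip":0},{"tx":40,"ty":-35,"grip":0},{"tx":20,"ty":-18,"grip":0}]'
python3 - <<'E'
from h import *
s=robot.sense(); print({k:np.round(s[k],4) for k in("clock","position","tcp_rot","gripper_width")})
p=robot.read_camera("wrist"); save(p,"w1")
for t in("small_gear_top","large_gear_top","spacer_top","vase_top","bracket_top"):
    for r in robot.silhouettes(p,t)[:2]:
        X=pts(p,r["mask"])
        if len(X)>5: print(t,round(r["conf"],2),np.round(r["rect"]),len(X),np.round(X.mean(0),4),"mid",np.round((np.percentile(X,1,axis=0)+np.percentile(X,99,axis=0))/2,4),"z95",np.round(np.percentile(X[:,2],95),4))
E
```

```text
{'clock': np.float64(0.65), 'position': array([ 0.1829, -0.5452,  0.2503]), 'tcp_rot': array([3.1004, 0.5064, 0.    ]), 'gripper_width': np.float64(1.0011)}invalid input
```

View pics/w1.png

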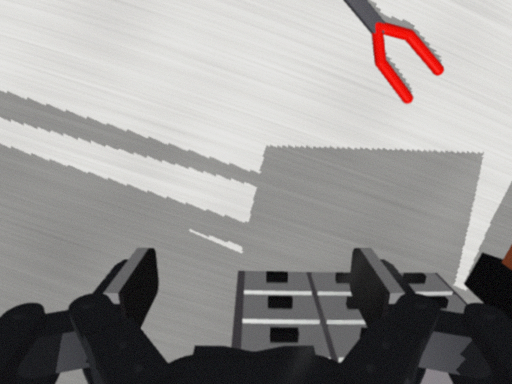

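The arm hasn't moved: the wrist view still shows the start area, and the call was refused. Rows probably need every key, so I'll test that.

```bash
python3 -m handwheel '[{"tx":22,"ty":-18,"tz":0,"roll":0,"grip":0},{"tx":44,"ty":-37,"tz":0,"roll":0,"grip":0},{"tx":44,"ty":-37,"tz":0,"roll":0,"grip":0},{"tx":48,"ty":-40,"tz":0,"roll":0,"grip":0},{"tx":48,"ty":-40,"tz":0,"roll":0,"grip":0},{"tx":48,"ty":-40,"tz":0,"roll":0,"grip":0},{"tx":48,"ty":-40,"tz":0,"roll":0,"grip":0},{"tx":48,"ty":-40,"tz":0,"roll":0,"grip":0},{"tx":48,"ty":-40,"tz":0,"roll":0,"grip":0},{"tx":48,"ty":-40,"tz":0,"roll":0,"grip":0},{"tx":40,"ty":-35,"tz":0,"roll":0,"grip":0},{"tx":20,"ty":-18,"tz":0,"roll":0,"grip":0}]'
```

```text
clock: 2.45
position: [0.5284, 0.0213, 0.2502]
tcp_rot: [-3.1, -0.511, -0.001]
wrist_force: [0.1, -0.2, -0.5]
gripper_width: 0.001
```

```bash
cat > look.py <<'E'
import sys
from h import *
s=robot.sense(); print({k:np.round(s[k],4) for k in("clock","position","tcp_rot","gripper_width","wrist_force")})
p=robot.read_camera("wrist"); save(p,sys.argv[1])
for t in sys.argv[2:]:
    for r in robot.silhouettes(p,t)[:2]:
        X=pts(p,r["mask"])
        if len(X)>5: print(t,round(r["conf"],2),np.round(r["rect"]),len(X),np.round(X.mean(0),4),"mid",np.round((np.percentile(X,1,axis=0)+np.percentile(X,99,axis=0))/2,4),"z95",np.round(np.percentile(X[:,2],95),4))
E
python3 look.py w2 small_gear_top large_gear_top spacer_top vase_top bracket_top
```

```text
{'clock': np.float64(2.45), 'position': array([0.5284, 0.0213, 0.2502]), 'tcp_rot': array([-3.0997e+00, -5.1100e-01, -7.0000e-04]), 'gripper_width': np.float64(0.0008), 'wrist_force': array([ 0.0655, -0.201 , -0.5221])}
small_gear_top 0.59 [215. 131.  38.  37.] 1089 [0.538  0.0474 0.0143] mid [0.5381 0.0478 0.0117] z95 0.0184
large_gear_top 0.84 [275.  64.  67.  73.] 3299 [ 0.6093 -0.0092  0.0139] mid [ 0.6091 -0.0095  0.0115] z95 0.0175
spacer_top 0.6 [266. 194.  35.  38.] 692 [ 0.4854 -0.0275  0.0161] mid [ 0.4845 -0.0276  0.0125] z95 0.019
vase_top 0.61 [126. 179.  54.  56.] 2045 [0.4545 0.1121 0.0347] mid [0.4576 0.1105 0.03  ] z95 0.0545
bracket_top 0.66 [155.  52.  48.  39.] 1241 [0.5988 0.1277 0.0183] mid [0.5989 0.1296 0.0247] z95 0.0406
bracket_top 0.55 [129. 179.  55.  56.] 2014 [0.4545 0.1119 0.0351] mid [0.4581 0.1099 0.0311] z95 0.0545
```

View pics/w2.png

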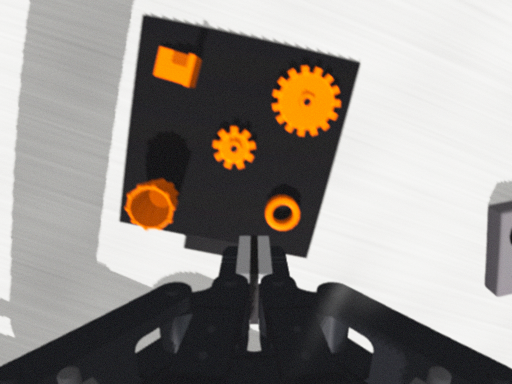

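The small gear is at (234,147) in the wrist view and the large one at (306,101), well apart. I'll refine the centre by colour in both cameras.

Run:
```python
from h import *
s=robot.sense(); R=cv2.Rodrigues(np.array(s["tcp_rot"]))[0]
for c in("wrist","top"):
    p=robot.read_camera(c); hsv=cv2.cvtColor(p["pixels"],cv2.COLOR_RGB2HSV)
    m=cv2.inRange(hsv,(3,150,60),(25,255,255))
    n,l,st,ce=cv2.connectedComponentsWithStats(m)
    for i in range(1,n):
        if st[i,4]<20: continue
        X=pts(p,l==i)
        if len(X)==0 or abs(X.mean(0)-[.538,.046,.01]).max()>.03: continue
        # pixel-centroid ray at z=0.014
        q=cv2.undistortPoints(ce[i].reshape(1,1,2),np.array(p["camera_matrix"]),np.array(p["distortion"])).ravel()
        Rc=np.array(p["R"]);o=-Rc.T@p["t"];d=Rc.T@[*q,1]; g=o+d*(.014-o[2])/d[2]
        print(c,st[i],ce[i],X.mean(0).round(4),"ray",g.round(4),"tool mm",(R.T@(g-s["position"])*1000).round(1))
```

```text
wrist [ 210  124   45   45 1351] [232.23982235 145.90673575] [0.5377 0.0473 0.0125] ray [0.538  0.0473 0.014 ] tool mm [ 19.8 -24.3 236.3]
```

```bash
python3 -m handwheel '[{"tx":10,"ty":-12,"tz":0,"roll":0,"grip":0},{"tx":9,"ty":-12,"tz":0,"roll":0,"grip":0},{"tx":0,"ty":0,"tz":45,"roll":0,"grip":0},{"tx":0,"ty":0,"tz":45,"roll":0,"grip":0},{"tx":0,"ty":0,"tz":30,"roll":0,"grip":0},{"tx":0,"ty":0,"tz":0,"roll":0,"grip":0}]'
python3 look.py w3 small_gear_top
```

```text
clock: 3.6
position: [0.5359, 0.0485, 0.1279]
tcp_rot: [-3.099, -0.507, 0.008]
wrist_force: [-0.2, 0.4, 1.3]
gripper_width: 0.005
{'clock': np.float64(3.6), 'position': array([0.5359, 0.0485, 0.1279]), 'tcp_rot': array([-3.0991, -0.5074,  0.0083]), 'gripper_width': np.float64(0.0048), 'wrist_force': array([-0.2052,  0.434 ,  1.2512])}
small_gear_top 0.65 [228. 166.  61.  55.] 2548 [0.5384 0.0477 0.0137] mid [0.5375 0.0472 0.0113] z95 0.0184
```

View pics/w3.png

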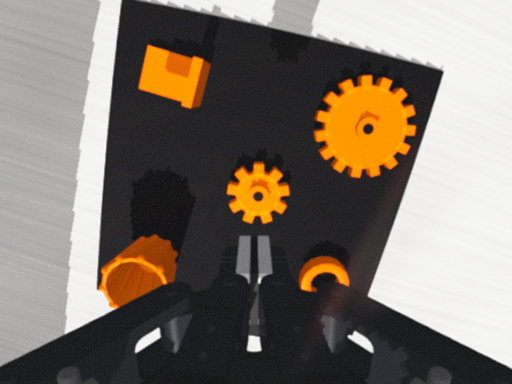

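The fingertips are just short of the small gear's boss at (258,196), and the other prints are clear. Before descending I'll measure where the shut fingertips really stand along z.

Run:
```python
from h import *
s=robot.sense(); R=cv2.Rodrigues(np.array(s["tcp_rot"]))[0]
p=robot.read_camera("wrist"); m=np.zeros((384,512),bool); m[230:275,238:273]=True
X=(pts(p,m)-s["position"])@R*1000; X=X[X[:,2]<60]
print(s["position"].round(4) if hasattr(s["position"],"round") else s["position"],len(X),np.percentile(X,[1,10,50,90,99],axis=0).round(1))
h=robot.silhouettes(p,"small_gear_top")
p2=cv2.cvtColor(p["pixels"],cv2.COLOR_RGB2HSV); mm=cv2.inRange(p2,(3,150,60),(25,255,255)); n,l,st,ce=cv2.connectedComponentsWithStats(mm)
i=l[190,250]; print(i,st[i],ce[i]); Y=pts(p,l==i); print(Y.mean(0).round(4),((Y.mean(0)-s["position"])@R*1000).round(1))
```

```text
[0.5384 0.048  0.1311] 1313 [[  7.5  -7.4 -19. ]
 [ 11.2  -6.  -16.8]
 [ 11.6  -0.6  -4.7]
 [ 12.    4.7  10. ]
 [ 12.3   6.6  14.2]]
3 [ 225  164   63   62 2630] [255.70304183 194.9730038 ]
[0.5381 0.0473 0.0129] [ -0.5   0.6 118.2]
```

The tips reach about 15–19 mm ahead of the TCP, and the arm has settled within 1 mm of the gear's centre. Descending to TCP z≈0.050 leaves a gap of about 13 mm. I'll dwell there.

```bash
python3 -m handwheel '[{"tx":0,"ty":0.5,"tz":30,"roll":0,"grip":0},{"tx":0,"ty":0,"tz":25,"roll":0,"grip":0},{"tx":0,"ty":0,"tz":16,"roll":0,"grip":0},{"tx":0,"ty":0,"tz":10,"roll":0,"grip":0},{"tx":0,"ty":0,"tz":0,"roll":0,"grip":0},{"tx":0,"ty":0,"tz":0,"roll":0,"grip":0}]'
python3 look.py w4
python3 -c "
from h import *
p=robot.read_camera('side'); c=p['pixels'][180:280,190:320]; cv2.imwrite('pics/s4.png',cv2.resize(c[:,:,::-1],None,fx=4,fy=4))"
```

```text
clock: 4.55
position: [0.5387, 0.047, 0.0501]
tcp_rot: [3.1, 0.506, 0.002]
wrist_force: [0.5, 0.4, 0.2]
gripper_width: -0.0
{'clock': np.float64(4.55), 'position': array([0.5387, 0.047 , 0.0501]), 'tcp_rot': array([3.1001e+00, 5.0630e-01, 2.1000e-03]), 'gripper_width': np.float64(-0.0003), 'wrist_force': array([0.5024, 0.4202, 0.2069])}
```

View pics/s4.png

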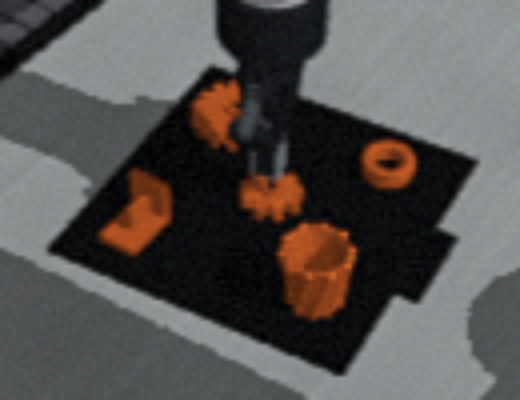

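View pics/w4.png

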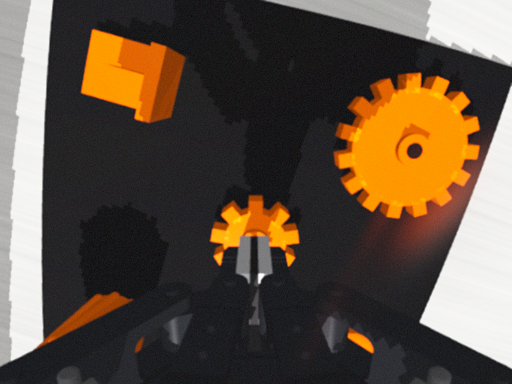

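Both views show the fingertips right over the middle of the small gear with a gap (wrist (255,236), side crop (272,180)). I'll dwell 2.5 s.

```bash
python3 -m handwheel '[{"tx":0,"ty":0,"tz":0,"roll":0,"grip":0},{"tx":0,"ty":0,"tz":0,"roll":0,"grip":0},{"tx":0,"ty":0,"tz":0,"roll":0,"grip":0},{"tx":0,"ty":0,"tz":0,"roll":0,"grip":0},{"tx":0,"ty":0,"tz":0,"roll":0,"grip":0},{"tx":0,"ty":0,"tz":0,"roll":0,"grip":0},{"tx":0,"ty":0,"tz":0,"roll":0,"grip":0},{"tx":0,"ty":0,"tz":0,"roll":0,"grip":0},{"tx":0,"ty":0,"tz":0,"roll":0,"grip":0},{"tx":0,"ty":0,"tz":0,"roll":0,"grip":0},{"tx":0,"ty":0,"tz":0,"roll":0,"grip":0},{"tx":0,"ty":0,"tz":0,"roll":0,"grip":0}]' && python3 -m handwheel '[{"tx":0,"ty":0,"tz":0,"roll":0,"grip":0},{"tx":0,"ty":0,"tz":0,"roll":0,"grip":0},{"tx":0,"ty":0,"tz":0,"roll":0,"grip":0},{"tx":0,"ty":0,"tz":0,"roll":0,"grip":0},{"tx":0,"ty":0,"tz":0,"roll":0,"grip":0},{"tx":0,"ty":0,"tz":0,"roll":0,"grip":0},{"tx":0,"ty":0,"tz":0,"roll":0,"grip":0},{"tx":0,"ty":0,"tz":-30,"roll":0,"grip":0},{"tx":0,"ty":0,"tz":-50,"roll":0,"grip":0},{"tx":0,"ty":0,"tz":-60,"roll":0,"grip":0},{"tx":0,"ty":0,"tz":-50,"roll":0,"grip":0},{"tx":0,"ty":0,"tz":0,"roll":0,"grip":0}]' && python3 -m handwheel '[{"tx":-8,"ty":25,"tz":0,"roll":0,"grip":0},{"tx":-15,"ty":50,"tz":0,"roll":0,"grip":0},{"tx":-19,"ty":58,"tz":0,"roll":0,"grip":0},{"tx":-19,"ty":58,"tz":0,"roll":0,"grip":0},{"tx":-19,"ty":58,"tz":0,"roll":0,"grip":0},{"tx":-14,"ty":50,"tz":0,"roll":0,"grip":0},{"tx":-10,"ty":31,"tz":0,"roll":0,"grip":0},{"tx":0,"ty":0,"tz":0,"roll":0,"grip":0},{"tx":0,"ty":0,"tz":0,"roll":0,"grip":0}]'
python3 look.py w5 big_button_top small_button_top pad
```

```text
clock: 6.15
position: [0.538, 0.047, 0.0493]
tcp_rot: [3.1, 0.506, 0.0]
wrist_force: [0.1, -0.3, -0.1]
gripper_width: -0.001
clock: 7.65
position: [0.5405, 0.047, 0.2441]
tcp_rot: [3.098, 0.506, 0.014]
wrist_force: [-0.6, -0.1, -0.9]
gripper_width: 0.002
clock: 8.78
position: [0.5439, -0.2982, 0.2382]
tcp_rot: [-3.099, -0.506, 0.002]
wrist_force: [0.2, 0.7, 0.4]
gripper_width: -0.005
{'clock': np.float64(8.775), 'position': array([ 0.5439, -0.2982,  0.2382]), 'tcp_rot': array([-3.0988e+00, -5.0600e-01,  2.1000e-03]), 'gripper_width': np.float64(-0.0054), 'wrist_force': array([0.1632, 0.7495, 0.4298])}
big_button_top 0.69 [258. 144.  38.  39.] 1024 [ 0.5605 -0.3146  0.0511] mid [ 0.5602 -0.3162  0.0475] z95 0.053
small_button_top 0.72 [279. 208.  16.  21.] 264 [ 0.5097 -0.3431  0.0506] mid [ 0.5089 -0.3436  0.0479] z95 0.0528
pad 0.94 [236. 121.  82. 119.] 7361 [ 0.5417 -0.3253  0.0357] mid [ 0.5392 -0.3274  0.0347] z95 0.0522
```

View pics/w5.png

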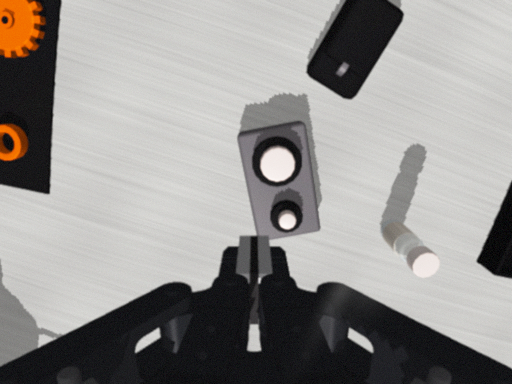

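The big button is at (277,162) and the small one at (287,218). They measure 58 mm apart in 3D, which matches the stated 59 mm. The glue stick at (425,264) is well clear. I'll move over the big button and stop about 12 mm above it.

```bash
python3 -m handwheel '[{"tx":10.5,"ty":21,"tz":0,"roll":0,"grip":0},{"tx":0,"ty":0,"tz":50,"roll":0,"grip":0},{"tx":0,"ty":0,"tz":50,"roll":0,"grip":0},{"tx":0,"ty":0,"tz":35,"roll":0,"grip":0},{"tx":0,"ty":0,"tz":20,"roll":0,"grip":0},{"tx":0,"ty":0,"tz":0,"roll":0,"grip":0},{"tx":0,"ty":0,"tz":0,"roll":0,"grip":0},{"tx":0,"ty":0,"tz":0,"roll":0,"grip":0}]'
python3 look.py w6 big_button_top
```

```text
clock: 9.98
position: [0.562, -0.3159, 0.086]
tcp_rot: [3.098, 0.507, 0.003]
wrist_force: [0.7, 0.4, 0.6]
gripper_width: -0.003
{'clock': np.float64(9.975), 'position': array([ 0.562 , -0.3159,  0.086 ]), 'tcp_rot': array([3.0983, 0.5066, 0.0031]), 'gripper_width': np.float64(-0.0026), 'wrist_force': array([0.6833, 0.3976, 0.56  ])}
big_button_top 0.73 [221. 210.  63.  37.] 1633 [ 0.5679 -0.3119  0.0507] mid [ 0.5651 -0.3141  0.0477] z95 0.0529
```

View pics/w6.png

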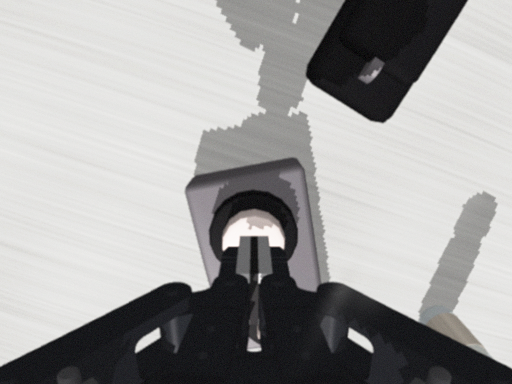

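The fingertips are centred over the big button's cap, at about (253,238). Now I'll press in stages and watch the force.

```bash
python3 -m handwheel '[{"tx":0,"ty":0,"tz":8,"roll":0,"grip":0},{"tx":0,"ty":0,"tz":5,"roll":0,"grip":0},{"tx":0,"ty":0,"tz":3,"roll":0,"grip":0},{"tx":0,"ty":0,"tz":2,"roll":0,"grip":0},{"tx":0,"ty":0,"tz":0,"roll":0,"grip":0},{"tx":0,"ty":0,"tz":0,"roll":0,"grip":0}]'; for i in 1; do python3 -m handwheel '[{"tx":0,"ty":0,"tz":2,"roll":0,"grip":0},{"tx":0,"ty":0,"tz":0,"roll":0,"grip":0},{"tx":0,"ty":0,"tz":0,"roll":0,"grip":0}]'; done
```

```text
clock: 10.82
position: [0.5608, -0.3154, 0.0665]
tcp_rot: [-3.101, -0.506, 0.001]
wrist_force: [-1.6, -0.4, 3.6]
gripper_width: 0.003
clock: 11.2
position: [0.5609, -0.3154, 0.065]
tcp_rot: [3.1, 0.506, 0.0]
wrist_force: [-2.5, 1.7, 8.2]
gripper_width: -0.002
```

```bash
python3 -m handwheel '[{"tx":0,"ty":0,"tz":1,"roll":0,"grip":0},{"tx":0,"ty":0,"tz":0,"roll":0,"grip":0},{"tx":0,"ty":0,"tz":0,"roll":0,"grip":0},{"tx":0,"ty":0,"tz":0,"roll":0,"grip":0}]'
```

```text
clock: 11.7
position: [0.5609, -0.3154, 0.0649]
tcp_rot: [3.1, 0.506, 0.001]
wrist_force: [-5.0, 3.2, 12.4]
gripper_width: 0.001
```

It has bottomed: the force is 12.4 N and z has stopped at 0.065, so the tip is about 6 mm below the cap's rest height. Now up and clear.

```bash
python3 -m handwheel '[{"tx":0,"ty":0,"tz":-4,"roll":0,"grip":0},{"tx":0,"ty":0,"tz":-10,"roll":0,"grip":0},{"tx":0,"ty":0,"tz":-30,"roll":0,"grip":0},{"tx":0,"ty":0,"tz":-50,"roll":0,"grip":0},{"tx":0,"ty":0,"tz":-50,"roll":0,"grip":0},{"tx":0,"ty":0,"tz":-30,"roll":0,"grip":0},{"tx":-10,"ty":-20,"tz":0,"roll":0,"grip":0},{"tx":0,"ty":0,"tz":0,"roll":0,"grip":0},{"tx":0,"ty":0,"tz":0,"roll":0,"grip":0},{"tx":0,"ty":0,"tz":0,"roll":0,"grip":0}]'
python3 look.py w7 big_button_top small_button_top
python3 -c "
from h import *
p=robot.read_camera('top'); save(p,'top7')
a=cv2.imread('pics/top0.png').astype(int);b=cv2.imread('pics/top7.png').astype(int)
d=abs(a-b).max(2)[182:252,198:272]; print('plate diff frac',(d>40).mean())"
```

```text
clock: 12.95
position: [0.5454, -0.3, 0.2367]
tcp_rot: [-3.1, -0.506, 0.001]
wrist_force: [1.0, -0.8, -0.6]
gripper_width: 0.001
{'clock': np.float64(12.95), 'position': array([ 0.5454, -0.3   ,  0.2367]), 'tcp_rot': array([-3.1002e+00, -5.0600e-01,  7.0000e-04]), 'gripper_width': np.float64(0.0007), 'wrist_force': array([ 0.9894, -0.7605, -0.5677])}
big_button_top 0.73 [256. 148.  35.  34.] 962 [ 0.5608 -0.3145  0.0515] mid [ 0.5604 -0.3147  0.0486] z95 0.053
small_button_top 0.71 [277. 212.  18.  20.] 259 [ 0.5099 -0.3435  0.0505] mid [ 0.509  -0.345   0.0476] z95 0.0531
small_button_top 0.54 [  2. 124.  23.  34.] 571 [ 0.4873 -0.0396  0.0145] mid [ 0.4854 -0.0352  0.0119] z95 0.0188
plate diff frac 0.19826254826254827
```

View pics/w7.png

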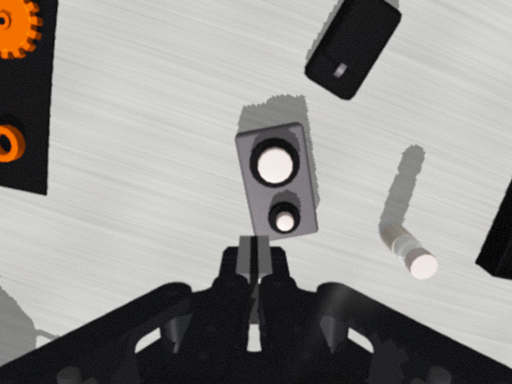

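View pics/top7.png

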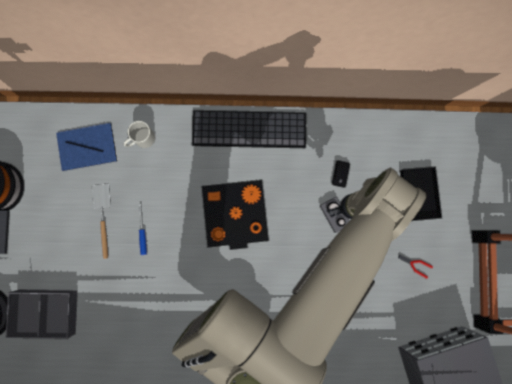

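The big button is back up (cap z 0.0515, was 0.051) and the small button is unchanged. All five prints are at the same pixels as before, so the plate difference of 0.20 looks like the arm's shadow having moved. Handing in.

```bash
python3 -c "
from station import robot
print(robot.sign_off())"
```

```text
the job is handed in; nothing more can be done
None
```

The job is done and handed in at about 13 s of the 40 s allowed.

- **Pointing:** I held the shut fingertips about 13 mm over the middle of the smaller gear for about 2.5 s. The measured position was within about 1 mm of the gear's centre as the wrist camera saw it. The fixed top camera had put the centre about 3.5 mm away in y; I went with the closer wrist view. The fingertip offset measured 14 mm or a little more, against the stated 19 mm, so the gap could have been up to about 18 mm.
- **Button:** I pressed the larger button until it stopped, reaching 12.4 N vertically with the tip about 6 mm below the cap's rest height. Then I let it go and moved up about 17 cm clear.
- **Last checks:** The larger button is back at its rest height, the smaller one is unchanged, and the prints and loose things I could see in the last pictures are where they were. My picture comparison of the plate area did show a 20% difference; I put that down to the arm's moved shadow, since the prints sit at the same pixels by eye.

One move call was refused before anything moved because its rows lacked some keys; I sent it again with every key filled in.

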